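Seat the thick core pin against the stop of its V-rest

TASK

Two wooden V-rests lie on the plaster bench, each with an aluminium core pin in its groove. Gently push the thicker pin along its groove, without lifting it out or slamming it, until it is fully home with its end against the rest's stop block. Leave the slimmer pin where it is and let go.

Things in the scene. Friction and masses are not known exactly. Their poses are not given: they have to be found in the camera images.
- pin: The thicker core pin: a loose aluminium cylinder, 34 mm in diameter, 110 mm long, 0.2 to 0.37 kg, lying in the groove of rest. Origin at its centre, x along its axis (it may roll, so y and z mean nothing). Its axis lies 48 mm and its top 65 mm above the bench. At the start 60 to 115 mm of free groove lie between it and the stop. Sliding it takes about 1 to 4 N.
- rest: Wooden V-rest holding the thicker pin, fixed to the bench, 280 x 64 mm. Origin at the centre of its underside, x along the groove towards the stop block, z up. The 90 degree groove's bottom is 24 mm and its rims 47 mm above the bench, the rims 45 mm apart; it runs from x = -135 mm (open end) to the stop face at x = +120 mm. Stop block 20 mm thick, 64 mm wide, top at 75 mm.
- rest_stop (a point): Centre of the stop face of rest, at the height of the thicker pin's axis (48 mm above the bench). The pin's end must come against it: the pin's centre is then 55 mm from this point.
- slim_pin: The slimmer core pin, to be left alone: a loose aluminium cylinder 20 mm in diameter, 110 mm long, its top 48 mm above the bench. Origin at its centre, x along its axis. It lies in an identical rest roughly parallel to rest, nearer to or farther from the robot, at least 130 mm away between centres.
There are look-alikes about, which are no part of the job. Leave any green or purple look-alike of the pin alone.

How it is judged:
At the end, for the whole second after the job is handed in: The thicker pin lies at rest in its groove (within 10 mm sideways, 8 mm in height and 10 degrees) with its end no more than 12 mm from the stop face, and the slimmer pin is within 20 mm of where it started (x of pin in the frame of rest between 0.053 and 0.075 m and y of pin in the frame of rest between -0.01 and 0.01 m and z of pin in the frame of rest between 0.04 and 0.056 m and angle between the x axis of pin and the x axis of rest, either way round below 0.17 rad and linear speed of pin below 0.02 m/s and distance of slim_pin from where it was at the start of the episode below 0.02 m); the robot touches nothing.
It fails at once if the thicker pin is lifted out of its groove (more than 20 mm above its place) (z of pin in the frame of rest above 0.068 m).
It fails at once if the thicker pin is slammed: faster than 0.4 m/s (linear speed of pin above 0.4 m/s).
It fails at once if the thicker pin is forced against its rest or stop with more than 40 N (contact force between pin and rest above 40 N).
It fails at once if the slimmer pin is moved more than 20 mm (distance of slim_pin from where it was at the start of the episode above 0.02 m).
It also fails if it takes over 32 s, if anything falls off the work surface, if the arm or the gripper's body presses on something with over 40 N, if the wrist force passes 120 N, or if a joint passes its speed limit or range.

ROBOT

A 6-joint arm with a two-finger parallel gripper is mounted at the origin on the work surface. World frame = base frame: x ahead of the robot, y to its left, z up, the work surface at z = 0. Lengths are in m, angles in rad, forces in N, time in s.
With the tool pointing down it reaches from about 0.325 to 0.775 m from the base axis. Payload 9.3 kg.
Tool frame: the origin (TCP) lies midway between the tips of the shut fingers; the grasp point (between the pads) lies 19 mm behind it; z points along the fingers, y is the line along which they close (so a half turn about z gives the same grasp; the last joint's range is limited). The gripper opens to 85 mm and grips with 20 to 120 N. Pads are 22 mm wide; open, the fingers measure 114 mm over their backs; the gripper's body (76 mm by 85 mm) begins 54 mm behind the grasp point. The pads swing forward as they close: fully open they stand 13 mm farther back than shut.
Start: joints at [-1.493, 0.259, 0.021, 1.334, 0, 1.418], TCP at [0.126, -0.535, 0.231] pointing down, gripper open.
Joint ranges: [-3.04, 3.04], [-0.91, 1.82], [-1.04, 1.36], [-1.92, 1.95], [-1.52, 1.45], [-3.14, 3.14]. Speed limits (rad/s): [2.22, 2.22, 2.79, 3.14, 3.14, 3.14].

INTERFACE

Orientations are given as a unit quaternion [x, y, z, w].
In Python, from cell import read_state, read_camera, camera_model, close_job gives the robot as it stands. The module is installed in compiled form; this text tells all that it offers.
- The arm moves only by the tool servo_tool, never from a script. Its argument "series" is a list of rows, each an object with "claw": the opening, from 0 (shut) to 1 (fully open); "slide": the shift along the tool's x, y, z in mm, a list of three; "turn": the turn about the tool's z in degrees. A call has exactly 8 rows; each row is the pose to reach, as a shift and turn from the pose commanded when the call began, along the tool's axes at that moment; what a row does not reach only later rows make up. A row lasts 1/8 s, in which the tool goes at most 62.5 mm and 10.7 degrees, less where a joint would pass 70% of its speed; a pose out of reach is approached as far as the arm can. A call with a gripper value outside its range is refused whole. The fingers move at their own pace and stop on an object; "grip_force" is the grip in N (left out, the last holds). Time passes only in rows, so rows that repeat a pose let the fingers close, or fill a call up. It gives the time, the measured TCP pose, the force, the opening and the grip force at its end, in the units of the state.
- read_state(): the state, without advancing time (a new reading comes with each control period).
- read_camera(name): name is "scene" or "top" or "wrist"; returns the picture (420x560x3 uint8, red, green, blue); there is no depth.
- camera_model(name): a dict with "camera_matrix" (3x3 intrinsics, pixels), "T" (4x4, takes a point from camera to world coordinates); the wrist camera has in their place "T_tool_cam" (4x4, takes a point from camera to tool coordinates, whose origin is the TCP and whose axes are the flange's). Camera axes: x right, y up, looking along -z (the intrinsics and any distortion apply to the point x, -y, -z); pixel columns grow to the right and rows downward; lengths in m; the calibration is good to about 2 mm. A picture is of the moment at which its call begins: read the wrist's pose just before it. camera_model takes no time and is no camera call.
- close_job(): hands the job in; it is judged then, once.
The state is a dict: "clock": time; "q": joint angles; "qd": joint speeds; "joint_torque": joint torques, N m; "ee_pos": TCP position; "eef_rot": TCP orientation; "contact_force": force on the tool from outside, world axes, zero at the start; "torque": the same for the moment, N m; "gripper_width": finger opening in m; "grasp_force": force on a finger pad.
Only numpy, scipy, OpenCV 4.12 (cv2) and the standard library are available. Lean on these libraries where they do the work, as an engineer would, in place of code of your own. Each camera call takes 0.05 s, during which the arm holds its last target. There are 200 camera calls.

## Working session

There is one attempt and no reset: what is moved stays moved. The work goes in short steps, Python scripts to look and compute and a tool call to move; the robot and the scene stay as the last step left them, time stands still between calls to the robot, and variables do not carry over. Pictures are saved under pics/ and viewed, at most 10 in all, crops included, and the job is handed in when it is done.

Besides the shell and the picture viewer there is one more tool, called by a JSON object that holds its "name" and its "arguments". servo_tool: Moves the arm, as the interface text tells. Its arguments: {"type":"object","properties":{"series":{"type":"array"},"grip_force":{"type":"number"}},"required":["series"]}

```bash
mkdir -p pics; python3 - <<'E'
from cell import *
import cv2
s=read_state(); print({k:s[k] for k in('clock','ee_pos','eef_rot','gripper_width','contact_force')})
for n in('top','scene'):
    cv2.imwrite(f'pics/{n}0.png',cv2.cvtColor(read_camera(n),cv2.COLOR_RGB2BGR))
    m=camera_model(n); print(n,m)
E
```

```text
{'clock': 0.0, 'ee_pos': array([ 0.12577587, -0.53512   ,  0.23066081]), 'eef_rot': array([ 9.93349151e-01,  1.15139023e-01,  2.53100051e-05, -6.84651226e-04]), 'gripper_width': 0.08560232262277707, 'contact_force': array([-0.1343688 , -0.28139202, -0.28783405])}
top {'camera_matrix': array([[399.67936403,   0.        , 278.32551734],
       [  0.        , 399.67936403, 205.20956814],
       [  0.        ,   0.        ,   1.        ]]), 'T': array([[ 3.03123385e-02,  9.93806530e-01, -1.06909977e-01,
         4.29394020e-01],
       [-9.99532738e-01,  3.05590810e-02,  6.70092809e-04,
        -4.36425417e-02],
       [ 3.93301326e-03,  1.06839710e-01,  9.94268479e-01,
         1.01085447e+00],
       [ 0.00000000e+00,  0.00000000e+00,  0.00000000e+00,
         1.00000000e+00]])}
scene {'camera_matrix': array([[428.69619087,   0.        , 277.42767993],
       [  0.        , 428.69619087, 214.21559246],
       [  0.        ,   0.        ,   1.        ]]), 'T': array([[ 0.71265215, -0.5223803 ,  0.46823683,  0.96684289],
       [ 0.70148819,  0.52453962, -0.48246503, -0.4998285 ],
       [ 0.00642145,  0.67229235,  0.7402579 ,  0.77352019],
       [ 0.        ,  0.        ,  0.        ,  1.        ]])}
```

View pics/top0.png

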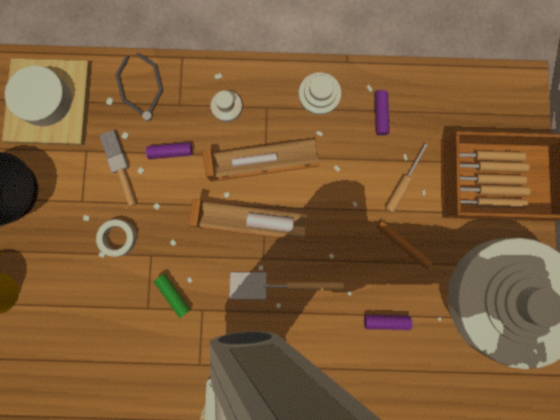

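View pics/scene0.png

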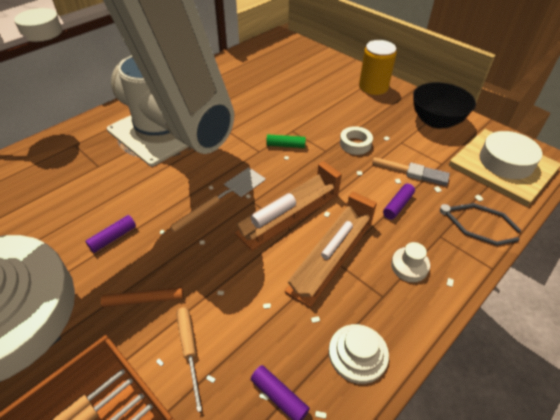

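The top view shows the thick pin at about (270,222) in the nearer rest, whose stop is on the left at (196,212). The slim pin is at (254,160) in the farther rest. A tall plaster pot stands at (520,300), near where the arm starts. The scene view agrees: thick pin at (273,210), stop at (329,178).

```bash
cat > h.py <<'E'
from cell import *
import cv2, numpy as np
def ray(n,uv):
    m=camera_model(n);K,T=m['camera_matrix'],m['T'];p=np.linalg.inv(K)@[*uv,1]
    return T[:3,3],T[:3,:3]@[p[0],-p[1],-p[2]]
def plane(n,uv,z):
    o,d=ray(n,uv);return o+d*(z-o[2])/d[2]
def proj(n,P):
    m=camera_model(n);p=np.linalg.inv(m['T'])@[*P,1];q=m['camera_matrix']@[p[0],-p[1],-p[2]];return q[:2]/q[2]
def tri(u,v):
    (a,d),(b,e)=ray('top',u),ray('scene',v)
    s=np.linalg.lstsq(np.c_[d,-e],b-a,rcond=None)[0];P,Q=a+s[0]*d,b+s[1]*e
    return (P+Q)/2,np.linalg.norm(P-Q)
def pin(n,im,roi):
    x,y,X,Y=roi;h=cv2.cvtColor(im,cv2.COLOR_RGB2HSV)[y:Y,x:X]
    m=((h[...,1]<90)&(h[...,2]>90)).astype('uint8')
    k,l,st,c=cv2.connectedComponentsWithStats(m);i=1+np.argmax(st[1:,4])
    r=cv2.minAreaRect(np.argwhere(l==i)[:,::-1].astype('float32'));b=cv2.boxPoints(r)+[x,y]
    if np.linalg.norm(b[0]-b[1])>np.linalg.norm(b[1]-b[2]): b=np.roll(b,-1,0)
    return (b[0]+b[1])/2,(b[2]+b[3])/2,r[1]
E
python3 - <<'E'
from h import *
np.set_printoptions(precision=4,suppress=True)
for n,roi in(('top',(235,205,310,240)),('scene',(240,185,305,235))):
    im=cv2.cvtColor(cv2.imread(f'pics/{n}0.png'),cv2.COLOR_BGR2RGB)
    a,b,s=pin(n,im,roi);A,B=plane(n,a,.052),plane(n,b,.052)
    print(n,a,b,s,A,B,np.linalg.norm(A-B))
print('tcp px',proj('top',read_state()['ee_pos']),proj('scene',read_state()['ee_pos']))
print('pot knob', plane('top',(545,308),.15),plane('top',(545,308),.25),plane('top',(515,300),0.02))
im=cv2.imread('pics/top0.png')[180:250,170:320];cv2.imwrite('pics/c1.png',cv2.resize(im,None,fx=5,fy=5,interpolation=cv2.INTER_CUBIC))
E
```

```text
top [245.8651 219.1238] [293.1443 224.7973] (47.61837387084961, 14.257709503173828) [0.4965 0.0327 0.052 ] [ 0.4863 -0.0813  0.052 ] 0.11439436605787581
scene [294.0881 197.8653] [252.1814 222.3109] (15.260091781616211, 48.51557540893555) [0.5018 0.0352 0.052 ] [ 0.4876 -0.0868  0.052 ] 0.12281514724523263
tcp px [535.8315 420.2712] [-68.1778 183.4387]
pot knob [ 0.3209 -0.6142  0.15  ] [ 0.3335 -0.5479  0.25  ] [ 0.3214 -0.6279  0.02  ]
```

View pics/c1.png

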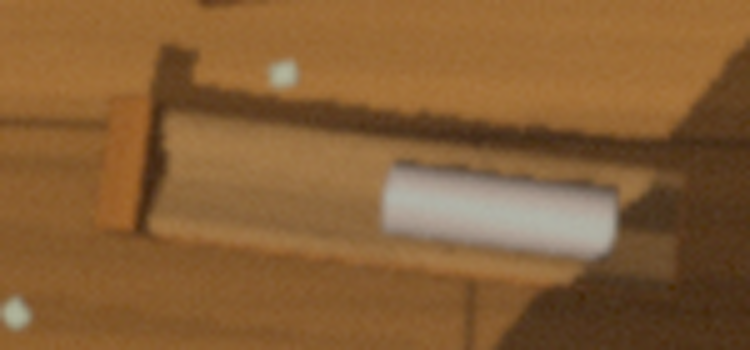

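```bash
python3 - <<'E'
from h import *
np.set_printoptions(precision=4,suppress=True)
P=lambda u,v,z:plane('top',(170+(u+.5)/5-.5,180+(v+.5)/5-.5),z)
f1,f2=P(152,97,.075),P(137,230,.075);print('face',f1,f2,(f1+f2)/2, 'perp ang',np.degrees(np.arctan2(-(f2-f1)[0],(f2-f1)[1])), np.linalg.norm(f1-f2))
a,b=P(384,200,.055),P(616,223,.055);d=a-b;print('pin',a,b,np.degrees(np.arctan2(d[1],d[0])),np.linalg.norm(d))
r1,r2=P(165,110,.047),P(685,170,.047);d=r1-r2;print('rim',r1,r2,np.degrees(np.arctan2(d[1],d[0])))
r1,r2=P(145,235,.047),P(580,283,.047);d=r1-r2;print('rim2',r1,r2,np.degrees(np.arctan2(d[1],d[0])))
print('open',P(680,225,.047))
s=read_state();print(s['clock'],s['ee_pos'])
E
```

```text
face [0.5391 0.1407 0.075 ] [0.4762 0.1445 0.075 ] [0.5076 0.1426 0.075 ] perp ang 86.5409968568665 0.06297654369282295
pin [0.4952 0.0311 0.055 ] [ 0.4875 -0.0803  0.055 ] 86.08371261363203 0.11165976493002755
rim [0.5362 0.1396 0.047 ] [ 0.5147 -0.1133  0.047 ] 85.14764470989418
rim2 [0.4753 0.1462 0.047 ] [ 0.4586 -0.0641  0.047 ] 85.46194776553483
open [ 0.488  -0.1115  0.047 ]
0.1 [ 0.1258 -0.5352  0.2307]
```

{"name": "servo_tool", "arguments": {"series": [{"claw":0,"slide":[29,-41,-10],"turn":-9},{"claw":0,"slide":[57,-82,-20],"turn":-18},{"claw":0,"slide":[86,-122,-30],"turn":-27},{"claw":0,"slide":[114,-163,-30],"turn":-36},{"claw":0,"slide":[162,-190,-30],"turn":-45},{"claw":0,"slide":[209,-218,-30],"turn":-54},{"claw":0,"slide":[257,-245,-30],"turn":-63},{"claw":0,"slide":[304,-273,-30],"turn":-72}], "grip_force": 40}}

```text
clock: 1.1
ee_pos: [0.3603, -0.1986, 0.2613]
eef_rot: [0.734, 0.679, -0.0, 0.0]
contact_force: [1.2, -1.2, 0.5]
gripper_width: 0.0004
grasp_force: 0.0
```

{"name": "servo_tool", "arguments": {"series": [{"claw":0,"slide":[20,24,0],"turn":0},{"claw":0,"slide":[40,48,0],"turn":0},{"claw":0,"slide":[60,74,20],"turn":0},{"claw":0,"slide":[80,98,50],"turn":0},{"claw":0,"slide":[95,118,80],"turn":0},{"claw":0,"slide":[95,118,110],"turn":0},{"claw":0,"slide":[95,118,130],"turn":0},{"claw":0,"slide":[95,118,130],"turn":0}]}}

```text
clock: 2.1
ee_pos: [0.4839, -0.1148, 0.1299]
eef_rot: [0.736, 0.677, -0.001, -0.002]
contact_force: [-0.5, -0.1, 0.7]
gripper_width: 0.0001
grasp_force: 0.0
```

```bash
python3 - <<'E'
from h import *
np.set_printoptions(precision=4,suppress=True)
s=read_state();print(s['clock'],s['ee_pos'],s['eef_rot'])
for n in('wrist','top'): cv2.imwrite(f'pics/{n}1.png',cv2.cvtColor(read_camera(n),cv2.COLOR_RGB2BGR))
print(camera_model('wrist'))
E
```

```text
2.1 [ 0.4839 -0.1148  0.1299] [ 0.7359  0.6771 -0.0007 -0.0015]
{'camera_matrix': array([[339.9184,   0.    , 276.5388],
       [  0.    , 339.9184, 208.5463],
       [  0.    ,   0.    ,   1.    ]]), 'T_tool_cam': array([[-0.0005,  0.9648,  0.263 ,  0.0659],
       [ 1.    ,  0.0006, -0.0005,  0.0004],
       [-0.0006,  0.263 , -0.9648, -0.142 ],
       [ 0.    ,  0.    ,  0.    ,  1.    ]])}
```

View pics/wrist1.png

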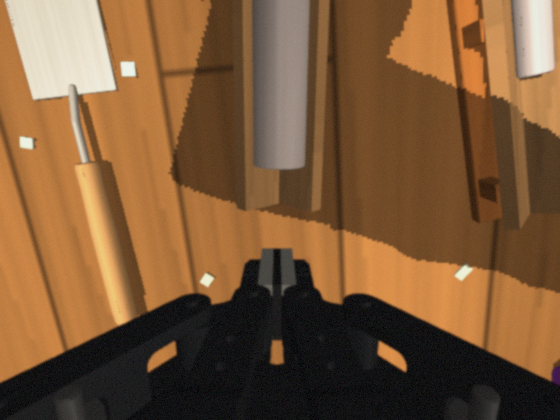

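The wrist view shows the thick pin's near end at (279,167), the open end of the rest at about (284,208), and the shut fingertips at (277,250).

```bash
cat >> h.py <<'E'
def wt(uv,h):  # tool-frame point at height h above bench (tool down)
    m=camera_model('wrist');p=np.linalg.inv(m['camera_matrix'])@[*uv,1];T=m['T_tool_cam']
    d=T[:3,:3]@[p[0],-p[1],-p[2]];o=T[:3,3];z=read_state()['ee_pos'][2]-h
    return (o+d*(z-o[2])/d[2])*1000
E
python3 - <<'E'
from h import *
np.set_printoptions(precision=1,suppress=True)
print('end bottom',wt((279,167),.04),'axis',wt((280,150),.055),wt((281,2),.055))
for v,l,r in((205,246,322),(20,236,329)):print('rest',wt((l,v),.047),wt((r,v),.047))
E
```

```text
end bottom [31.9  2.3 91.8] axis [44.9  2.8 76.8] [128.8   3.2  76.8]
rest [  6.6 -20.5  84.8] [ 6.6 31.9 84.8]
rest [121.5 -23.7  84.8] [121.4  32.1  84.8]
```

{"name": "servo_tool", "arguments": {"series": [{"claw":0,"slide":[0,3,15],"turn":0},{"claw":0,"slide":[0,3,30],"turn":0},{"claw":0,"slide":[0,3,45],"turn":0},{"claw":0,"slide":[0,3,58],"turn":0},{"claw":0,"slide":[0,3,68],"turn":0},{"claw":0,"slide":[0,3,76],"turn":0},{"claw":0,"slide":[0,3,82],"turn":0},{"claw":0,"slide":[0,3,84],"turn":0}]}}

```text
clock: 3.2
ee_pos: [0.4878, -0.1155, 0.047]
eef_rot: [0.736, 0.677, -0.0, -0.0]
contact_force: [0.6, 0.5, -0.2]
gripper_width: 0.0001
grasp_force: 0.0
```

{"name": "servo_tool", "arguments": {"series": [{"claw":0,"slide":[4,0,0],"turn":0},{"claw":0,"slide":[8,0,0],"turn":0},{"claw":0,"slide":[12,0,0],"turn":0},{"claw":0,"slide":[16,0,0],"turn":0},{"claw":0,"slide":[20,0,0],"turn":0},{"claw":0,"slide":[24,0,0],"turn":0},{"claw":0,"slide":[27,0,0],"turn":0},{"claw":0,"slide":[30,0,0],"turn":0}]}}

```text
clock: 4.2
ee_pos: [0.4903, -0.0857, 0.0473]
eef_rot: [0.736, 0.677, -0.0, 0.0]
contact_force: [-1.2, -1.7, 0.2]
gripper_width: -0.0002
grasp_force: 1.0
```

{"name": "servo_tool", "arguments": {"series": [{"claw":0,"slide":[4,0,0],"turn":0},{"claw":0,"slide":[9,0,0],"turn":0},{"claw":0,"slide":[14,0,0],"turn":0},{"claw":0,"slide":[20,0,0],"turn":0},{"claw":0,"slide":[26,0,0],"turn":0},{"claw":0,"slide":[32,0,0],"turn":0},{"claw":0,"slide":[37,0,0],"turn":0},{"claw":0,"slide":[40,0,0],"turn":0}]}}

```text
clock: 5.2
ee_pos: [0.4937, -0.0455, 0.0474]
eef_rot: [0.736, 0.677, 0.0, 0.0]
contact_force: [0.2, -2.6, 0.7]
gripper_width: -0.0
grasp_force: 1.3
```

{"name": "servo_tool", "arguments": {"series": [{"claw":0,"slide":[4,0,0],"turn":0},{"claw":0,"slide":[9,0,0],"turn":0},{"claw":0,"slide":[14,0,0],"turn":0},{"claw":0,"slide":[20,0,0],"turn":0},{"claw":0,"slide":[26,0,0],"turn":0},{"claw":0,"slide":[32,0,0],"turn":0},{"claw":0,"slide":[37,0,0],"turn":0},{"claw":0,"slide":[40,0,0],"turn":0}]}}

```text
clock: 6.2
ee_pos: [0.4969, -0.0055, 0.0473]
eef_rot: [0.736, 0.677, -0.0, -0.0]
contact_force: [1.3, -2.0, 1.4]
gripper_width: -0.0002
grasp_force: 1.5
```

```bash
python3 - <<'E'
from h import *
np.set_printoptions(precision=4,suppress=True)
s=read_state();print(s['clock'],s['ee_pos'],s['contact_force'])
w=read_camera('wrist');t=read_camera('top')
t=cv2.resize(t[170:260,170:310],(560,360),interpolation=cv2.INTER_CUBIC)
cv2.imwrite('pics/b2.png',cv2.cvtColor(np.vstack([cv2.resize(w,(320,240)).repeat(1,0) if 0 else w[:240],t]),cv2.COLOR_RGB2BGR))
E
```

```text
6.2 [ 0.4969 -0.0055  0.0473] [ 1.3041 -2.0253  1.404 ]
```

View pics/b2.png

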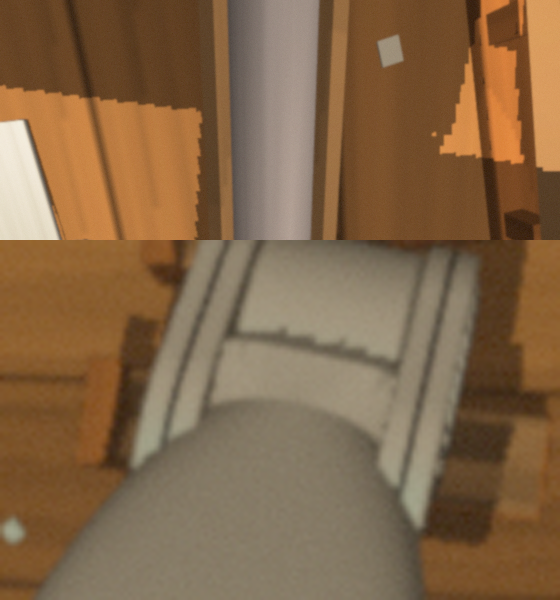

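{"name": "servo_tool", "arguments": {"series": [{"claw":0,"slide":[2,0,0],"turn":0},{"claw":0,"slide":[5,0,0],"turn":0},{"claw":0,"slide":[8,0,0],"turn":0},{"claw":0,"slide":[11,0,0],"turn":0},{"claw":0,"slide":[14,0,0],"turn":0},{"claw":0,"slide":[16,0,0],"turn":0},{"claw":0,"slide":[17,0,0],"turn":0},{"claw":0,"slide":[18,0,0],"turn":0}]}}

```text
clock: 7.3
ee_pos: [0.4984, 0.0121, 0.0473]
eef_rot: [0.736, 0.677, -0.0, -0.0]
contact_force: [-1.2, -1.6, -0.2]
gripper_width: -0.0
grasp_force: 0.9
```

```bash
python3 - <<'E'
from h import *
cv2.imwrite('pics/s3.png',cv2.resize(cv2.cvtColor(read_camera('scene'),cv2.COLOR_RGB2BGR)[140:260,220:380],None,fx=5,fy=5,interpolation=cv2.INTER_CUBIC))
E
```

```text
(no output)
```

View pics/s3.png

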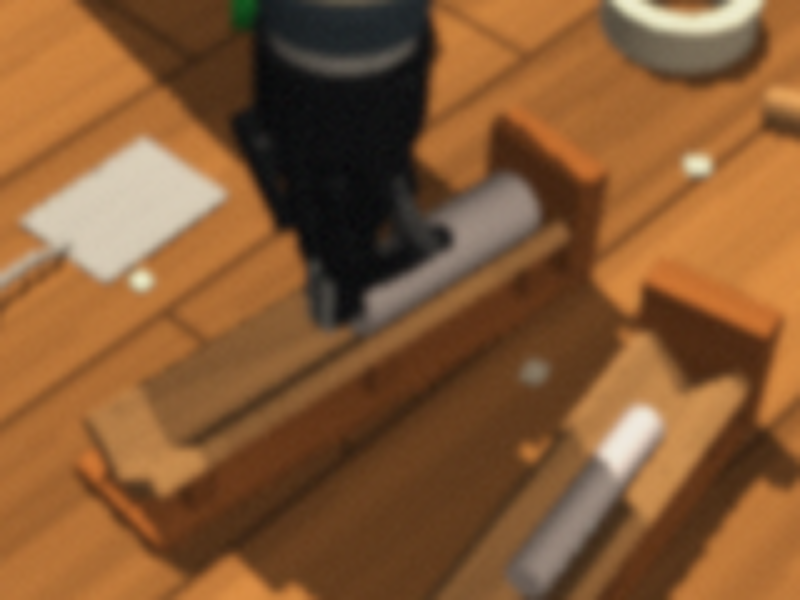

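The scene crop shows the pin's front end at about (535,210), still short of the stop face, where the rim meets it at (568,232). I'd put the gap at 10–17 mm, and will creep on from here.

{"name": "servo_tool", "arguments": {"series": [{"claw":0,"slide":[1,0,0],"turn":0},{"claw":0,"slide":[2,0,0],"turn":0},{"claw":0,"slide":[3,0,0],"turn":0},{"claw":0,"slide":[4,0,0],"turn":0},{"claw":0,"slide":[5,0,0],"turn":0},{"claw":0,"slide":[6,0,0],"turn":0},{"claw":0,"slide":[6,0,0],"turn":0},{"claw":0,"slide":[6,0,0],"turn":0}]}}

```text
clock: 8.35
ee_pos: [0.4991, 0.0182, 0.0473]
eef_rot: [0.736, 0.677, 0.0, -0.0]
contact_force: [0.3, 0.1, 0.7]
gripper_width: -0.0
grasp_force: 0.2
```

{"name": "servo_tool", "arguments": {"series": [{"claw":0,"slide":[0.4,0,0],"turn":0},{"claw":0,"slide":[0.8,0,0],"turn":0},{"claw":0,"slide":[1.2,0,0],"turn":0},{"claw":0,"slide":[1.6,0,0],"turn":0},{"claw":0,"slide":[2,0,0],"turn":0},{"claw":0,"slide":[2,0,0],"turn":0},{"claw":0,"slide":[2,0,0],"turn":0},{"claw":0,"slide":[2,0,0],"turn":0}]}}

```text
clock: 9.35
ee_pos: [0.4992, 0.02, 0.0473]
eef_rot: [0.736, 0.677, 0.0, 0.0]
contact_force: [-0.1, -1.1, 0.4]
gripper_width: 0.0002
grasp_force: 0.7
```

{"name": "servo_tool", "arguments": {"series": [{"claw":0,"slide":[0.3,0,0],"turn":0},{"claw":0,"slide":[0.6,0,0],"turn":0},{"claw":0,"slide":[0.9,0,0],"turn":0},{"claw":0,"slide":[1.2,0,0],"turn":0},{"claw":0,"slide":[1.5,0,0],"turn":0},{"claw":0,"slide":[1.8,0,0],"turn":0},{"claw":0,"slide":[2,0,0],"turn":0},{"claw":0,"slide":[2,0,0],"turn":0}]}}

```text
clock: 10.35
ee_pos: [0.4993, 0.0216, 0.0473]
eef_rot: [0.736, 0.677, -0.0, 0.0]
contact_force: [0.0, -5.4, 0.5]
gripper_width: -0.0003
grasp_force: 2.7
```

```bash
python3 - <<'E'
from h import *
cv2.imwrite('pics/s4.png',cv2.resize(cv2.cvtColor(read_camera('scene'),cv2.COLOR_RGB2BGR)[150:220,280:360],None,fx=8,fy=8,interpolation=cv2.INTER_CUBIC))
E
```

```text
(no output)
```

View pics/s4.png

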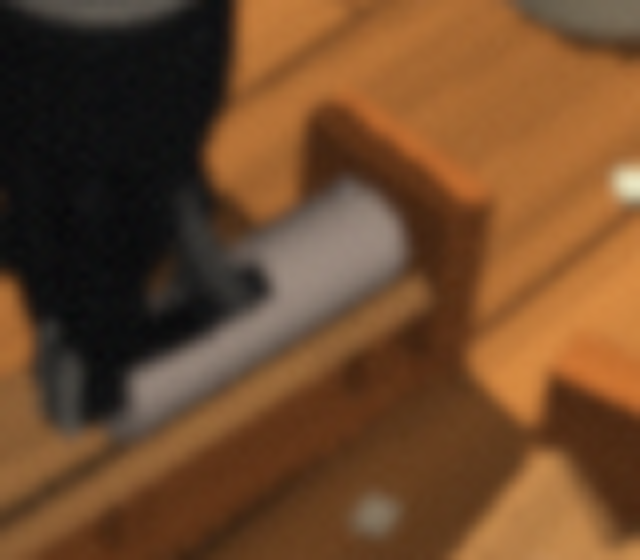

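The force rose to 5.4 N with the tool lagging, and the crop shows the pin's end at (405,250) meeting the stop face. I'll back off along the groove and then lift.

{"name": "servo_tool", "arguments": {"series": [{"claw":0,"slide":[-3,0,0],"turn":0},{"claw":0,"slide":[-9,0,0],"turn":0},{"claw":0,"slide":[-15,0,0],"turn":0},{"claw":0,"slide":[-20,0,0],"turn":0},{"claw":0,"slide":[-20,0,-15],"turn":0},{"claw":0,"slide":[-20,0,-40],"turn":0},{"claw":0,"slide":[-20,0,-70],"turn":0},{"claw":0,"slide":[-20,0,-100],"turn":0}]}}

```text
clock: 11.4
ee_pos: [0.4974, 0.0019, 0.1482]
eef_rot: [0.736, 0.677, -0.0, -0.0]
contact_force: [-0.2, -0.4, 0.3]
gripper_width: -0.0002
grasp_force: 0.0
```

{"name": "servo_tool", "arguments": {"series": [{"claw":0,"slide":[-30,0,-20],"turn":0},{"claw":0,"slide":[-70,0,-40],"turn":0},{"claw":0,"slide":[-110,0,-60],"turn":0},{"claw":0,"slide":[-150,0,-60],"turn":0},{"claw":0,"slide":[-180,-20,-60],"turn":0},{"claw":0,"slide":[-200,-40,-60],"turn":0},{"claw":0,"slide":[-200,-40,-60],"turn":0},{"claw":0,"slide":[-200,-40,-60],"turn":0}]}}

```text
clock: 12.4
ee_pos: [0.4413, -0.1939, 0.2074]
eef_rot: [0.736, 0.677, 0.0, 0.0]
contact_force: [0.2, -0.8, 0.3]
gripper_width: -0.0002
grasp_force: 0.0
```

```bash
python3 - <<'E'
from h import *
t=read_camera('top');s=read_state();print(s['clock'],s['contact_force'])
cv2.imwrite('pics/t5.png',cv2.resize(cv2.cvtColor(t,cv2.COLOR_RGB2BGR)[130:250,170:330],None,fx=5,fy=5,interpolation=cv2.INTER_CUBIC))
E
```

```text
12.45 [ 0.93716846 -0.07445471 -0.83212846]
```

View pics/t5.png

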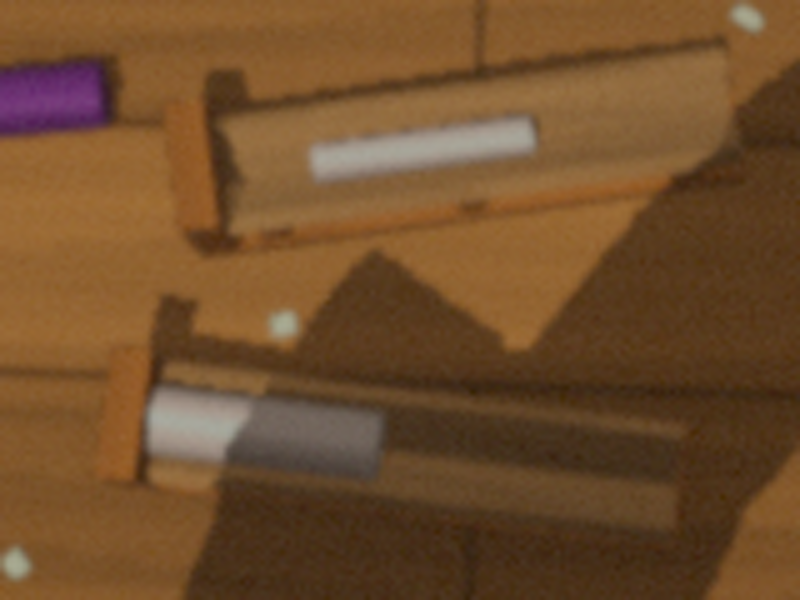

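The top crop shows the thick pin's end at (148,420), against the stop face. The slim pin is undisturbed at (425,148), and the arm is clear.

```bash
python3 -c "from cell import *;print(close_job())"
```

```text
the job is handed in; nothing more can be done
None
```

The thicker pin is fully home against its stop, the slimmer pin was not touched, the arm is clear, and the job was handed in at about 12.5 s; no verdict came back.

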